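Open the bleed port of the pressure manifold

TASK

Slide the fork-shaped keeper on the grey metal manifold all the way back, away from the black cap, then unscrew the cap and lift it straight up off its port. Nobody knows which way the cap's thread runs, so try a short turn each way, see which way it gives, and turn it that way roughly 70 degrees until it is free. Finish while still gripping the cap, held still and upright with its skirt a good hand's width (about 100 mm) above where it sat, over the port; leave the keeper back and do not disturb the loose things lying around.

Things in the scene. Friction and masses are not known exactly. Their poses are not given: they have to be found in the camera images.
- manifold: grey painted metal block fixed to the bench, 120 (x) x 340 (y) x 50 mm high. Origin on its underside at bench height, on the port's vertical axis; z up. It runs from y = -150 to +190 mm in its own frame. Two dark guide rails lie along y at x = -48 and +48 mm, 12 mm wide, top 77 mm above the bench, y from -145 to +35 mm. A flat round gauge, 72 mm wide, 90 mm high, stands at y = +135 mm.
- port_top (a point): centre of the top of the port's steel neck, 68 mm above the bench, hidden in the cap; its frame is parallel to the manifold's. The neck has a three-start quick thread, right- or left-handed from start to start; nothing visible tells which. Wrong way: a hard stop after a few degrees, the fingers slip on the knob. Right way: counter-clockwise from above for right-hand, clockwise for left-hand.
- cap: black screw cap, about 160 g, on the port. Origin at the centre of its underside, z up; seated, the origin is 50 mm above the bench on the port axis and its x axis agrees with the manifold's. Skirt 58 mm wide, 24 mm high; above it a round knob, 40 mm wide (ribs are look only), from 24 to 64 mm above the origin, with a white index line on top along the cap's +x.
- cap_knob (a point): point on the cap's axis, 44 mm above its origin, mid-height of the knob (94 mm above the bench when seated). Turned the right way, the cap turns easily, rises 2 to 3 mm over the first 50 degrees, can be lifted straight off between 60 and 82 degrees of turn, and meets a stop at about 87. Turned less, it cannot be lifted. It has 1 to 2 mm of play.
- keeper (a joint): slide of the steel keeper, m: 0 = home around the cap, 0.060 = fully back, growing along the manifold's -y; about 2 N of friction, stays where left; starts at 0 to 0.012. A U-shaped plate, 107 mm wide in x, top 83 mm above the bench; its tines pass either side of the knob and lie over the skirt, so the cap cannot rise. Home, the tines end at y = +15 mm, the crosspiece spans y = -85 to -55 mm.
- keeper_grip (a point): point in the keeper's upright dark grip block on the middle of its crosspiece; moves with the keeper. The block is 26 mm (manifold x) by 18 mm (manifold y), from 83 to 117 mm above the bench; the point is on its vertical axis, 112 mm above the bench, 70 mm from the port axis towards the manifold's -y when the keeper is home.
- porous_stone: loose grey porous disc, 64 mm in diameter, 14 mm high, lying near the manifold; origin at the centre of its underside. Bystander.
- sample_ring: loose brass ring, 68 mm in diameter, 22 mm high, near the manifold; origin at the centre of its underside. Bystander.
- weight: loose brass calibration weight, 48 mm in diameter, 56 mm high with a small top knob, near the manifold; origin at the centre of its underside. Bystander.
- spanner: loose spanner, 170 mm long, lying on the bench; origin at about the middle of its underside. Bystander.
- water_bottle: loose clear bottle, 68 mm in diameter, 170 mm high, standing at the left; origin at the centre of its underside. Bystander.
- beaker: loose glass beaker, 70 mm in diameter, 85 mm high, standing at the right; origin at the centre of its underside. Bystander.
There are look-alikes about, which are no part of the job. What is shaped like the cap but blue or red is not meant.

How it is judged:
By the outcome, as a careful person would: the job done as asked, in the order asked, and still so for the second after the job is handed in, while the arm keeps its last pose, push and grip.
It also fails if it takes over 54 s, if anything falls off the work surface, if the arm or the gripper's body presses on something with over 40 N, if the wrist force passes 120 N, or if a joint passes its speed limit or range.

ROBOT

A 6-joint arm with a two-finger parallel gripper is mounted at the origin on the work surface. World frame = base frame: x ahead of the robot, y to its left, z up, the work surface at z = 0. Lengths are in mm, angles in rad, forces in N, time in s.
With the tool pointing down it reaches from about 325 to 925 mm from the base axis. Payload 3.1 kg.
Tool frame: the origin (TCP) lies midway between the tips of the shut fingers; the grasp point (between the pads) lies 19 mm behind it; z points along the fingers, y is the line along which they close (so a half turn about z gives the same grasp; the last joint's range is limited). The gripper opens to 85 mm and grips with 20 to 120 N. Pads are 22 mm wide; open, the fingers measure 114 mm over their backs; the gripper's body (76 mm by 85 mm) begins 54 mm behind the grasp point. The pads swing forward as they close: fully open they stand 13 mm farther back than shut.
Start: joints at [1.17, 0.217, 1.613, -0, 1.311, -0.112], TCP at [177.982, 599.134, 231.3] pointing down, gripper open.
Joint ranges: [-2.75, 2.75], [-0.78, 2.1], [0.31, 2.55], [-1.13, 4.27], [0.13, 2.63], [-2.58, 2.58]. Speed limits (rad/s): [2.79, 2.79, 3.14, 3.14, 3.14, 3.14].

INTERFACE

Orientations are given as a unit quaternion [w, x, y, z].
In Python, from bench import monitor, eyes, ticket gives the robot as it stands.
- The arm moves only by the shell command python3 -m creep 'ROWS' [OPENING] [FORCE]. ROWS is a JSON object of lists of equal length, an entry for each row: "delta_pos": the shift along the world's x, y, z in mm, a list of three; "yaw": the turn about the world's z in degrees. A call has 1 to 12 rows; each row shifts and turns the commanded pose from where the row before left it; what a row does not reach is not made up. A row lasts 1/10 s, in which the tool goes at most 50 mm and 8.59 degrees, less where a joint would pass 70% of its speed; a pose out of reach is approached as far as the arm can. A call is refused whole if a number of a shift passes 50 or a number of a turn 8.59, either way. A call with a gripper value outside its range is refused whole. OPENING is the opening, from 0 (shut) to 1 (fully open), set as the call begins (- or left out, the last holds). The fingers move at their own pace and stop on an object; FORCE is the grip in N (left out, the last holds). Time passes only in rows, so rows that do not move let the fingers close. It gives the time, the measured TCP pose, the force, the opening and the grip force at its end, in the units of the state.
- monitor.get_state(): the state, without advancing time (a new reading comes with each control period).
- eyes.read_camera(name): name is "side" or "top"; returns a dict with "img" (420x560x3 uint8, red, green, blue), "depth" (420x560 float32, mm along the optical axis (not along the pixel's ray), 0 where there is no reading), "vfov" (degrees; the focal length in pixels is half the picture's height over the tangent of half this angle, whatever the lens; pixels are square), "cx", "cy" (the principal point, pixels), "T" (4x4, takes a point from camera to world coordinates). Camera axes: x right, y down, z forward; pixel columns grow to the right and rows downward; lengths in mm; the calibration is good to about 2 mm. A picture is of the moment at which its call begins.
- ticket.hand_in(): hands the job in; it is judged then, once.
The state is a dict: "time_s": time; "joint_positions": joint angles; "joint_vel": joint speeds; "joint_torque": joint torques, N m; "position": TCP position; "tcp_rot": TCP orientation; "force": force on the tool from outside, world axes, zero at the start; "moment": the same for the moment, N m; "opening": finger opening in mm; "grasp_force": force on a finger pad.
Only numpy, scipy, OpenCV 4.12 (cv2) and the standard library are available. Lean on these libraries where they do the work, as an engineer would, in place of code of your own. Each camera call takes 0.05 s, during which the arm holds its last target. There are 200 camera calls.

## Working session

There is one attempt and no reset: what is moved stays moved. The work goes in short steps, Python scripts to look and compute and a shell command to move; the robot and the scene stay as the last step left them, time stands still between calls to the robot, and variables do not carry over. Pictures are saved under pics/ and viewed, at most 10 in all, crops included, and the job is handed in when it is done.

```bash
mkdir -p pics
cat > h.py <<'E'
import numpy as np, cv2
from bench import monitor, eyes, ticket
def shot(n,f=None):
    c=eyes.read_camera(n)
    if f: cv2.imwrite(f,c["img"][:,:,::-1])
    return c
def foc(c): return c["img"].shape[0]/2/np.tan(np.radians(c["vfov"])/2)
def cloud(c):
    f=foc(c); h,w=c["depth"].shape; v,u=np.mgrid[:h,:w]; d=c["depth"]
    P=np.stack([(u-c["cx"])/f*d,(v-c["cy"])/f*d,d],-1); T=np.array(c["T"])
    return P@T[:3,:3].T+T[:3,3]
def ray(c,u,v,z):
    f=foc(c);T=np.array(c["T"]);d=T[:3,:3]@np.array([(u-c["cx"])/f,(v-c["cy"])/f,1]);o=T[:3,3]
    return o+d*(z-o[2])/d[2]
E
python3 - <<'E'
from h import *
import pickle
for n in("top","side"):
    c=shot(n,f"pics/{n}0.png"); pickle.dump(c,open(n+"0.pkl","wb")); print(n,c["vfov"],c["cx"],c["cy"],np.round(c["T"],2).tolist(), (c["depth"]>0).mean())
s=monitor.get_state();print(s)
E
```

```text
top 54.68336505039481 279.76999454077776 201.63409853191158 [[-0.01, -0.99, 0.15, 333.88], [-1.0, 0.01, -0.01, -9.22], [0.0, -0.15, -0.99, 1403.12], [0.0, 0.0, 0.0, 1.0]] 0.9960289115646258
side 45.736692607688454 274.550206573871 200.97005436664614 [[0.95, -0.21, 0.21, 236.08], [-0.3, -0.62, 0.72, -962.03], [-0.02, -0.76, -0.65, 972.15], [0.0, 0.0, 0.0, 1.0]] 0.9961437074829932
{'time_s': 0.1, 'joint_positions': array([ 1.16979819e+00,  2.17700741e-01,  1.61476414e+00,  7.27735690e-06,
        1.31130378e+00, -1.12149319e-01]), 'joint_vel': array([-5.56357670e-04, -4.37434305e-03, -2.48113999e-03,  1.61545556e-03,
        1.15463009e-03, -1.62968596e-05]), 'joint_torque': array([-6.13938173e-04, -3.98070252e+01, -3.04973102e+01, -1.16568835e-04,
        4.17369578e-03, -3.26416534e-05]), 'position': array([177.69088057, 598.44912249, 230.09016944]), 'tcp_rot': array([-2.79500694e-04,  1.43923699e-01,  9.89588190e-01, -1.05149390e-03]), 'force': array([-0.50274421, -0.180508  , -0.27573927]), 'moment': array([0.03265312, 0.01094835, 0.00204878]), 'grasp_force': 0.0, 'opening': 85.6642128154529}
```

View pics/top0.png

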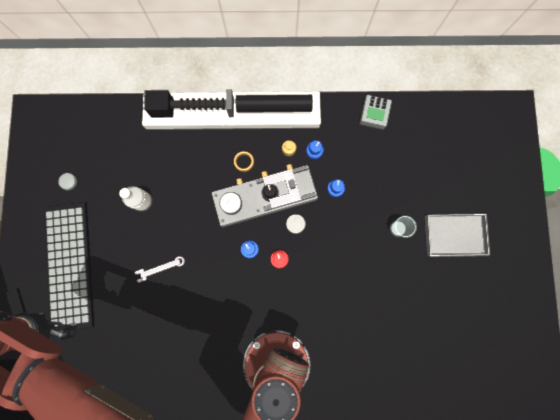

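View pics/side0.png

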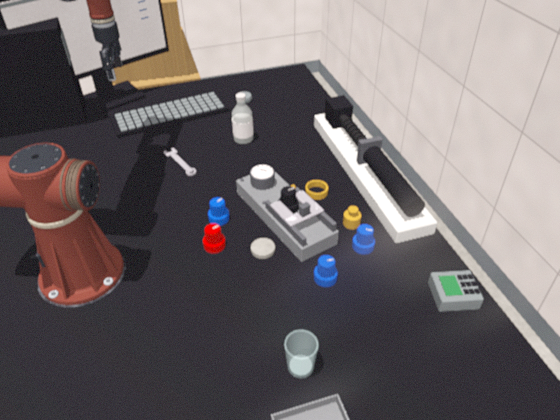

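The top view shows the black cap at about (270,191), with the keeper and its dark grip at (292,184). The gauge is at (231,203), so manifold +y points image-left. 

Possible mix-ups: blue caps at (315,149), (337,187) and (249,249), the red cap at (279,259), and the dark grip block at (292,184). The black one at (270,191) on the manifold fits the description. In the side view it is at (290,192).

Run:
```python
from h import *
import pickle
t=pickle.load(open("top0.pkl","rb"));s=pickle.load(open("side0.pkl","rb"))
a=cv2.resize(t["img"][155:235,200:330],None,fx=3,fy=3,interpolation=3);b=cv2.resize(s["img"][155:265,225:345],None,fx=3,fy=3,interpolation=3)
b=np.pad(b,((0,0),(0,30),(0,0)));cv2.imwrite("pics/crop.png",np.vstack([a,b])[:,:,::-1])
for n,c in(("top",t),("side",s)):
    P=cloud(c); z=P[...,2]
    near=(abs(P[...,0]-ray(t,270,191,60)[0])<200)&(abs(P[...,1]-ray(t,270,191,60)[1])<230)
    # top-of-objects by height bands
    for lo,hi in((46,54),(74,80),(80,86),(86,94),(105,110),(110,122)):
        m=(near&(z>lo)&(z<hi)).astype(np.uint8)
        k,l,st,ce=cv2.connectedComponentsWithStats(m)
        for i in range(1,k):
            if st[i,4]>=12:
                p=P[l==i]; r=cv2.minAreaRect(p[:,:2].astype(np.float32))
                print(n,lo,hi,st[i,4],ce[i].round(0),np.median(p,0).round(1),[np.round(x,1) for x in r])
```

```text
top 46 54 324 [304. 182.] [603.1 -98.6  50.2] [array([602.2, -99.8]), array([81.4, 55.9]), np.float64(15.4)]
top 46 54 1107 [242. 202.] [537.6  99.6  50.1] [array([539.5, 112.2]), array([119.7, 181. ]), np.float64(15.5)]
top 46 54 131 [282. 188.] [583.3 -25.5  50.5] [array([583.3, -23.8]), array([46.6, 38.9]), np.float64(16.3)]
top 46 54 29 [309. 199.] [ 544.8 -116.    50.5] [array([ 545.7, -117.5]), array([ 8.1, 50.3]), np.float64(19.2)]
top 46 54 50 [287. 205.] [524.8 -41.7  49.4] [array([524. , -41.5]), array([ 6.5, 97.2]), np.float64(16.0)]
top 74 80 47 [299. 169.] [645.  -82.7  77. ] [array([643.5, -82.5]), array([13.3, 54.5]), np.float64(19.3)]
top 74 80 17 [260. 180.] [605.8  47.7  77.6] [array([606.6,  50. ]), array([ 9.3, 23.4]), np.float64(12.4)]
top 74 80 44 [308. 196.] [ 550.9 -109.5   76.5] [array([ 551.9, -109.7]), array([12.1, 53.7]), np.float64(15.5)]
top 74 80 23 [267. 207.] [512.   24.9  76.9] [array([514.5,  25.4]), array([11.9, 24. ]), np.float64(18.8)]
top 80 86 226 [279. 177.] [613.7 -18.8  83. ] [array([601.8, -15.7]), array([57. , 98.6]), np.float64(15.1)]
top
[... 2159 characters left out ...]
ray([110.1,  60.2]), np.float64(26.6)]
side 86 94 30 [287. 201.] [555.9   2.   89. ] [array([560.5,   6.4]), array([17.2, 38.2]), np.float64(71.1)]
side 86 94 81 [279. 207.] [529.2  -9.4  87.1] [array([531. , -11.5]), array([30.9, 54.7]), np.float64(15.9)]
side 105 110 22 [287. 196.] [556.2   1.9 107.2] [array([553.9,   9.1]), array([14.8, 40. ]), np.float64(44.8)]
side 105 110 15 [305. 210.] [582.8 -64.  107.8] [array([584.5, -64.5]), array([24.7,  5.4]), np.float64(12.6)]
side 110 122 140 [288. 191.] [562.9  14.2 116.4] [array([564.3,  16.2]), array([39.9, 39. ]), np.float64(6.8)]
side 110 122 67 [304. 206.] [583.2 -58.8 118.2] [array([583.3, -55.8]), array([27.8, 19.4]), np.float64(10.8)]
```

View pics/crop.png

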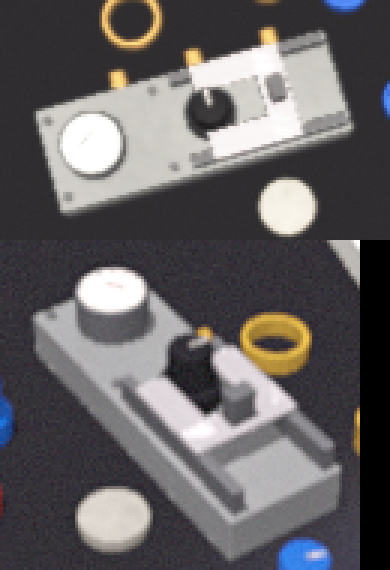

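The crop confirms it: a black knob with a white index line inside the white fork, and the grip block on the crosspiece. Results from the clouds:
- Cap axis: (565, 16.5)
- Grip block: (585.5, −56), so the keeper is at about 5 mm
- Manifold yaw: about 15.5°, so keeper-back is along (0.267, −0.964)

I'll move over the grip with the tool y axis along manifold x, which is a yaw change of −58°.

```bash
python3 -m creep '{"delta_pos":[[29,-47,0],[29,-47,0],[29,-47,0],[29,-47,0],[29,-47,0],[29,-47,0],[29,-47,0],[29,-47,0],[29,-47,0],[29,-47,0],[29,-47,0],[29,-47,0]],"yaw":[-4.8,-4.8,-4.8,-4.8,-4.8,-4.8,-4.8,-4.8,-4.8,-4.8,-4.8,-4.8]}' 0.6
python3 -m creep '{"delta_pos":[[30,-46,0],[30,-45,0],[0,0,-20],[0,0,-20],[0,0,-10],[0,0,0],[0,0,0]],"yaw":[0,0,0,0,0,0,0]}'
```

```text
time_s: 1.3
position: [493.4, 86.5, 231.0]
tcp_rot: [-0.0, 0.604, 0.797, 0.0]
force: [0.7, 1.2, -0.4]
opening: 51.0
grasp_force: 0.0
time_s: 2.0
position: [548.0, 5.4, 181.5]
tcp_rot: [-0.0, 0.603, 0.798, -0.0]
force: [-0.3, -0.0, 0.4]
opening: 51.2
grasp_force: 0.0
```

```bash
python3 -m creep '{"delta_pos":[[19,-30,0],[19,-31,0],[0,0,0],[0,0,-25],[0,0,-15],[0,0,0],[0,0,0]],"yaw":[0,0,0,0,0,0,0]}'
python3 - <<'E'
from h import *
s=shot("side");t=shot("top")
a=cv2.resize(s["img"][100:260,220:380],None,fx=3,fy=3,interpolation=3);b=cv2.resize(t["img"][130:290,200:330],None,fx=3,fy=3,interpolation=3)
cv2.imwrite("pics/p1.png",np.hstack([a,b[:480,:310]])[:,:,::-1])
E
```

```text
time_s: 2.7
position: [585.7, -55.3, 141.2]
tcp_rot: [-0.0, 0.603, 0.798, -0.0]
force: [0.1, 0.0, 0.1]
opening: 51.4
grasp_force: 0.0
```

View pics/p1.png

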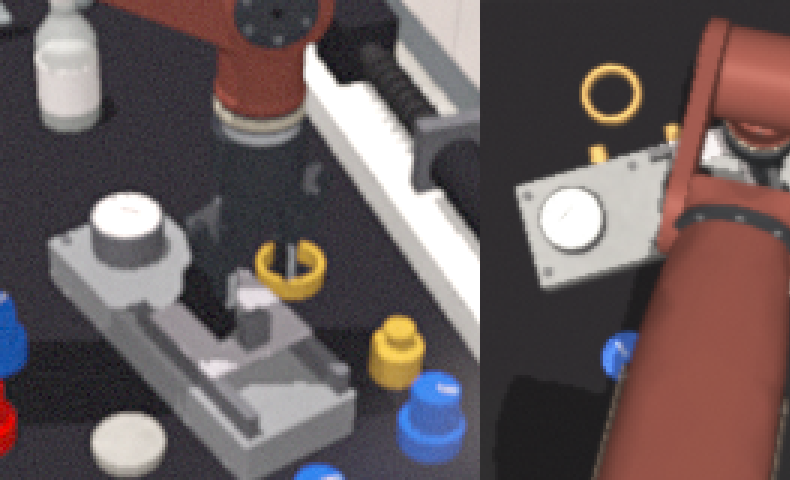

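The gripper is above the grip block (side crop near (255,300)), with a finger on either side. Next I descend and grip.

```bash
python3 -m creep '{"delta_pos":[[0,0,-16],[0,0,-15],[0,0,-15],[0,0,0],[0,0,0]],"yaw":[0,0,0,0,0]}'
python3 -m creep '{"delta_pos":[[0,0,0],[0,0,0],[0,0,0],[0,0,0],[0,0,0],[0,0,0]],"yaw":[0,0,0,0,0,0]}' 0.1 30
```

```text
time_s: 3.3
position: [585.2, -55.8, 93.9]
tcp_rot: [-0.001, 0.603, 0.798, -0.001]
force: [-0.1, 0.0, -0.1]
opening: 51.0
grasp_force: 0.0
time_s: 3.9
position: [585.2, -56.6, 96.2]
tcp_rot: [-0.001, 0.603, 0.798, -0.001]
force: [-5.1, -1.1, 4.2]
opening: 25.7
grasp_force: 32.0
```

```bash
python3 -m creep '{"delta_pos":[[0,0,1.5],[2.1,-7.7,0],[2.1,-7.7,0],[2.1,-7.7,0],[2.1,-7.7,0],[2.1,-7.7,0],[2.1,-7.7,0],[1.0,-3.8,0],[0,0,0]],"yaw":[0,0,0,0,0,0,0,0,0]}'
python3 -m creep '{"delta_pos":[[0.5,-1.9,0],[0.5,-1.9,0],[0.5,-1.9,0],[0,0,0],[0,0,0]],"yaw":[0,0,0,0,0]}'
```

```text
time_s: 4.8
position: [599.4, -107.4, 96.3]
tcp_rot: [0.0, 0.603, 0.798, -0.001]
force: [-4.5, -2.9, -2.7]
opening: 25.1
grasp_force: 31.1
time_s: 5.3
position: [599.8, -109.1, 96.2]
tcp_rot: [-0.003, 0.603, 0.798, 0.001]
force: [-7.2, 5.9, -0.5]
opening: 25.4
grasp_force: 31.4
```

```bash
python3 -m creep '{"delta_pos":[[0.5,-2,0],[0.5,-2,0],[0,0,0],[0,0,0]],"yaw":[0,0,0,0]}'
```

```text
time_s: 5.7
position: [599.8, -109.2, 96.2]
tcp_rot: [-0.006, 0.603, 0.798, 0.003]
force: [-8.3, 14.5, 3.9]
opening: 25.5
grasp_force: 31.9
```

A firm stop after about 55 mm of travel, so the keeper is fully back. Now I release, rise, and look at the scene with the arm moved over towards the cap.

```bash
python3 -m creep '{"delta_pos":[[0,0,0],[0,0,0],[0,0,0],[0,0,0],[0,0,20],[0,0,30],[0,0,30],[0,0,30],[0,0,0]],"yaw":[0,0,0,0,0,0,0,0,0]}' 0.65
python3 - <<'E'
from h import *
s=shot("side","pics/p2.png")
cv2.imwrite("pics/p2.png",cv2.resize(s["img"][120:270,210:370],None,fx=3.5,fy=3.5,interpolation=3)[:,:,::-1])
E
```

```text
time_s: 6.6
position: [606.4, -117.4, 213.5]
tcp_rot: [0.006, 0.603, 0.798, 0.002]
force: [0.9, -0.4, 1.3]
opening: 55.7
grasp_force: 0.0
```

View pics/p2.png

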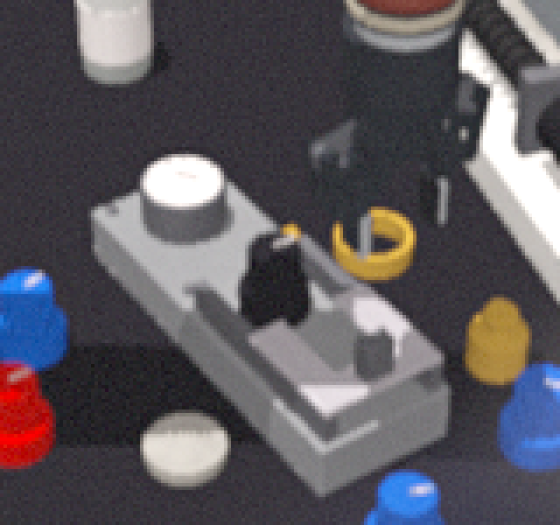

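The keeper is fully back (crosspiece near (375,350) in the crop) and its tines are clear of the cap at (275,280). Next I go to the cap.

```bash
python3 -m creep '{"delta_pos":[[-10,33,0],[-10,33,0],[-10,34,0],[-11,34,0],[0,0,-20],[0,0,-30],[0,0,-20],[0,0,0],[0,0,0]],"yaw":[0,0,0,0,0,0,0,0,0]}' 0.8
```

```text
time_s: 7.55
position: [560.4, 18.2, 135.6]
tcp_rot: [-0.001, 0.603, 0.798, -0.001]
force: [-0.6, 0.6, 0.5]
opening: 68.3
grasp_force: 0.0
```

```bash
python3 -m creep '{"delta_pos":[[4.7,-1.7,0],[0,0,0],[0,0,-20],[0,0,-20],[0,0,-13],[0,0,0],[0,0,0]],"yaw":[0,0,0,0,0,0,0]}'
python3 -m creep '{"delta_pos":[[0,0,0],[0,0,0],[0,0,0],[0,0,0],[0,0,0],[0,0,0]],"yaw":[0,0,0,0,0,0]}' 0.3 40
```

```text
time_s: 8.25
position: [566.4, 16.6, 84.3]
tcp_rot: [0.0, 0.603, 0.798, 0.0]
force: [0.4, 0.6, 0.2]
opening: 68.3
grasp_force: 0.0
time_s: 8.85
position: [566.6, 16.4, 85.3]
tcp_rot: [0.001, 0.603, 0.798, 0.0]
force: [-2.6, -0.6, 6.0]
opening: 39.1
grasp_force: 40.3
```

Gripped at the 39 mm knob. First a short counter-clockwise test turn.

```bash
cat > st.py <<'E'
from h import *
s=monitor.get_state();q=s["tcp_rot"];print("yaw",round(2*np.degrees(np.arctan2(q[2],q[1]))-90,1),"M",s["moment"].round(2),"F",s["force"].round(1),"z",s["position"].round(1),s["opening"].round(1),s["grasp_force"].round(0))
E
python3 st.py
python3 -m creep '{"delta_pos":[[0,0,1],[0,0,0],[0,0,0],[0,0,0],[0,0,0]],"yaw":[0,4,4,4,0]}' >/dev/null; python3 st.py
```

```text
Traceback (most recent call last):
  File "st.py", line 2, in <module>
    s=monitor.get_state();q=s["tcp_rot"];print("yaw",round(2*np.degrees(np.arctan2(q[2],q[1]))-90,1),"M",s["moment"].round(2),"F",s["force"].round(1),"z",s["position"].round(1),s["opening"].round(1),s["grasp_force"].round(0))
                                                                                                                                                                                 ^^^^^^^^^^^^^^^^^^
AttributeError: 'float' object has no attribute 'round'
Traceback (most recent call last):
  File "st.py", line 2, in <module>
    s=monitor.get_state();q=s["tcp_rot"];print("yaw",round(2*np.degrees(np.arctan2(q[2],q[1]))-90,1),"M",s["moment"].round(2),"F",s["force"].round(1),"z",s["position"].round(1),s["opening"].round(1),s["grasp_force"].round(0))
                                                                                                                                                                                 ^^^^^^^^^^^^^^^^^^
AttributeError: 'float' object has no attribute 'round'
```

```bash
sed -i 's/s\["opening"\].round(1),s\["grasp_force"\].round(0)/round(s["opening"],1),round(s["grasp_force"])/' st.py; python3 st.py
python3 -m creep '{"delta_pos":[[0,0,0],[0,0,0],[0,0,0],[0,0,0],[0,0,0],[0,0,0],[0,0,0],[0,0,0]],"yaw":[-4,-4,-4,0,-4,-4,-4,0]}' >/dev/null; python3 st.py
```

```text
yaw 27.8 M [-0.04  0.09  0.1 ] F [-0.4 -0.4  2.4] z [566.4  16.6  85.3] 39.1 41
yaw 4.1 M [-0.87  0.63  0.68] F [-2.9 -3.7  6.9] z [565.3  14.9  85.3] 39.0 41
```

Counter-clockwise gave freely (Mz 0.1). Clockwise met a stop (Mz 0.68, fingers slipping). So it is a right-hand thread, and I turn counter-clockwise.

```bash
python3 -m creep '{"delta_pos":[[0.5,0.5,0],[0.5,0.7,0.3],[0,0,0.4],[0,0,0.4],[0,0,0]],"yaw":[8,8,8,8,0]}' >/dev/null; python3 st.py
python3 -m creep '{"delta_pos":[[0,0,0.4],[0,0,0.4],[0,0,0.3],[0,0,0.3],[0,0,0],[0,0,0]],"yaw":[8,8,8,8,6,0]}' >/dev/null; python3 st.py
```

```text
yaw 35.9 M [-0.56  0.44 -0.03] F [-3.5 -2.7  3.6] z [566.5  17.1  86. ] 38.8 41
yaw 73.7 M [-0.16  0.06  0.08] F [-0.2 -1.2  3. ] z [567.4  17.8  87.5] 38.8 41
```

```bash
python3 -m creep '{"delta_pos":[[0,0,0],[0,0,1],[0,0,2],[0,0,2],[0,0,2],[0,0,0]],"yaw":[3,0,0,0,0,0]}' 0.3 50 >/dev/null; python3 st.py
```

```text
yaw 76.8 M [ 0.01 -0.01 -0.05] F [-0.1 -0.  -1.1] z [567.   18.   94.5] 38.7 50
```

No resistance and the load is just the cap's weight, so it is free. Now I lift straight up.

```bash
python3 -m creep '{"delta_pos":[[0,0,5],[0,0,10],[0,0,15],[0,0,15],[0,0,15],[0,0,15],[-0.5,-1,11],[0,0,5],[0,0,0],[0,0,0],[0,0,0],[0,0,0]],"yaw":[0,0,0,0,0,0,0,0,0,0,0,0]}' ; python3 st.py
python3 - <<'E'
from h import *
s=shot("side")
cv2.imwrite("pics/p3.png",cv2.resize(s["img"][110:260,210:370],None,fx=3.5,fy=3.5,interpolation=3)[:,:,::-1])
E
```

```text
time_s: 13.05
position: [565.8, 16.9, 184.3]
tcp_rot: [-0.001, 0.114, 0.993, -0.0]
force: [-0.1, -0.4, -2.0]
opening: 38.5
grasp_force: 50.3
yaw 76.9 M [ 0.04  0.03 -0.  ] F [-0.1 -0.4 -2. ] z [565.8  16.9 184.3] 38.5 50
```

View pics/p3.png

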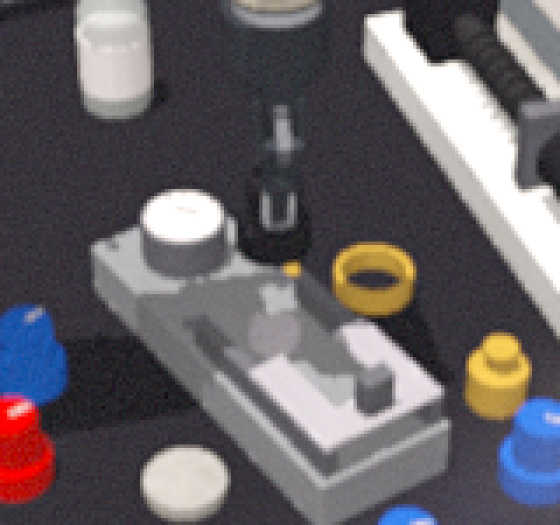

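The picture shows the cap held upright in the fingers at (275,220), the bare neck below it at (275,325), the keeper back, and the loose things undisturbed.

```bash
python3 -m creep '{"delta_pos":[[0,0,1],[0,0,0],[0,0,0],[0,0,0]],"yaw":[0,0,0,0]}'; python3 -c "
from bench import ticket;print(ticket.hand_in())"
```

```text
time_s: 13.5
position: [566.4, 16.8, 186.3]
tcp_rot: [0.0, 0.114, 0.993, -0.0]
force: [-0.2, 0.5, -0.9]
opening: 38.4
grasp_force: 50.3
the job is handed in; nothing more can be done
None
```

Job handed in at 13.5 s (no verdict came back): the keeper is fully back, the cap was unscrewed counter-clockwise (right-hand thread), and it is held still and upright about 100 mm above its seat, over the port.

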